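# Make up two pump service kits

### The arm

A 6-joint arm with a two-finger parallel gripper is mounted at the origin on the work surface. World frame = base frame: x ahead of the robot, y to its left, z up, the work surface at z = 0. Lengths are in m, angles in degrees, forces in N, time in s.
With the tool pointing down it reaches from about 0.4 to 0.825 m from the base axis. Payload 7 kg.
Tool frame: the origin (TCP) lies on the centre line of the jaws, within the pads' length; the fingertips stand 8 mm ahead of it and the grasp point (between the pads) lies 11 mm behind it (r.tcp_to_tips is the distance from the TCP to the fingertips, in m); z points along the fingers, y is the direction in which the jaws open and shut (so a half turn about z gives the same grasp; the last joint's range is limited). The gripper opens to 88 mm and grips with 3 to 60 N. Pads are 19 mm wide; open, the fingers measure 130 mm over their backs; the gripper's body (78 mm by 193 mm) begins 47 mm behind the grasp point.
Start: joints at [-47.951, 20.546, 0.682, 0, -70.136, -16.507], TCP at [0.291, -0.609, 0.235] pointing down, gripper open.
Joint ranges: [-176.03, 176.03], [-82.01, 121.73], [-58.28, 71.71], [-173.87, 95.51], [-174.79, -0.11], [-173.66, 173.66]. Speed limits (degrees/s): [136.94, 136.94, 172.46, 180, 180, 180].

### API

Orientations are given as [roll, pitch, yaw] about the fixed x, y, z axes, in that order (R = Rz(yaw) Ry(pitch) Rx(roll)).
In Python, from plant import r gives the robot as it stands.
- The arm moves only by the tool drive_tool, never from a script. Its argument "plan" is text: rows parted by semicolons, each of 4 numbers parted by spaces: the shift along the tool's x, y, z in cm, then the turn about the tool's z in rad. A call has 1 to 8 rows; each row is the pose to reach, as a shift and turn from the pose commanded when the call began, along the tool's axes at that moment; what a row does not reach only later rows make up. A row lasts 1/8 s, in which the tool goes at most 62.5 mm and 10.7 degrees, less where a joint would pass 70% of its speed; a pose out of reach is approached as far as the arm can. A call with a gripper value outside its range is refused whole. "fingers" is the closure, from -1 (fully open) to 1 (shut), set as the call begins (left out, the last holds). The fingers move at their own pace and stop on an object; "squeeze" is the grip in N (left out, the last holds). Time passes only in rows, so rows that repeat a pose let the fingers close. It gives the time, the measured TCP pose, the force and the opening at its end, in the units of the state.
- r.get_state(): the state, without advancing time (a new reading comes with each control period).
- r.capture(name): name is "scene" or "top"; returns a dict with "frame" (480x640x3 uint8, red, green, blue), "fovy" (degrees; the focal length in pixels is half the picture's height over the tangent of half this angle, whatever the lens; pixels are square), "cx", "cy" (the principal point, pixels), "k1" (the pictures are not rectified: a ray, as slopes to the right and down, at radius r is drawn at 1 + k1 r^2 times it, then the intrinsics apply), "rvec" (rotation vector, rad) and "tvec" (3), from world to camera coordinates, as OpenCV has them. Camera axes: x right, y down, z forward; pixel columns grow to the right and rows downward; lengths in m; the calibration is good to about 2 mm. A picture is of the moment at which its call begins. There is no depth.
- r.close_job(): hands the job in, once; it reports no verdict.
The state is a dict: "time_s": time; "joints": joint angles; "qd": joint speeds; "joint_torque": joint torques, N m; "tcp_pos": TCP position; "eef_rot": TCP orientation; "contact_force": force on the tool from outside, world axes, zero at the start; "moment": the same for the moment, N m; "gripper_width": finger opening in m.
Only numpy, scipy, OpenCV 4.12 (cv2) and the standard library are available. Lean on these libraries where they do the work, as an engineer would, in place of code of your own. Each camera call takes 0.05 s, during which the arm holds its last target. There are 200 camera calls.

### The job

Make up the two service kits. The blue tray gets the copper-coloured impeller in its square compartment and the steel shaft sleeve, standing upright, in its narrow compartment. The green board gets the brass bush, standing upright, in its walled square, and both slotted spacer discs hung flat on its post, the large red one at the bottom and the small brass one on top with its slot at right angles to the red one's so that they cannot slide off together; leave the pressure gauge where it is.

Things in the scene. Friction and masses are not known exactly. Their poses are not given: they have to be found in the camera images.
- impeller: Small closed pump impeller, copper-coloured, lying flat with its hub up: a disc 72 mm in diameter and 12 mm thick, with a plain round hub 30 mm in diameter standing on it from 12 to 34 mm height (grip it by the hub; the hub has a dark spot on top). Origin at the centre of the underside, z up. Loose, about 0.4 kg.
- sleeve: Steel-grey shaft sleeve, a plain tube standing upright: outside diameter 38 mm, bore 24 mm, 55 mm high. Origin at the centre of the underside, z up along the tube. Loose, about 0.2 kg.
- bush: Brass-yellow bush, a short thick tube standing upright: outside diameter 48 mm, bore 28 mm, 35 mm high. Origin at the centre of the underside, z up along the tube. Loose, about 0.2 kg.
- red_disc: Large slotted spacer disc, painted red, lying flat: 64 mm in diameter, 14 mm thick, with an open slot 16 mm wide from the rim to 8 mm past the centre. Origin at the disc's centre on its underside, z up, x along the slot towards its open mouth (gripping across y presses on the full rim). Loose, about 0.26 kg.
- brass_disc: Small slotted spacer disc, brass-yellow, lying flat: 52 mm in diameter, 14 mm thick, with the same open slot 16 mm wide from the rim to 8 mm past the centre. Origin at the centre of the disc on its underside, z up, x along the slot towards its open mouth. Loose, about 0.17 kg.
- blue_tray: Fixed blue tray, 104 (x) by 169 mm (y), floor 5 mm thick, walls 5 mm thick, 20 mm high. A cross wall makes two compartments: a square one of 94 x 94 mm centred at x = 0, y = -32 mm, for the impeller, and a narrow one of 94 (x) by 60 mm (y) centred at x = 0, y = +49.5 mm, for the sleeve. Origin on the bench under the tray's middle, z up.
- green_board: Fixed green board, 8 mm thick, 96 mm in x, y = -46 to +140 mm. Origin on the bench, on the axis of its upright steel post: 8 mm diameter, top at 66 mm. Dark round seat at the post's foot, 44 mm diameter, top at 14 mm: red disc rests there, brass disc on it. Walled square for the bush: centre x = 0, y = +100 mm, 70 x 70 mm inside, floor at 8 mm, walls 5 mm thick up to 20 mm. z up.
- gauge: Bystander, to be left alone: pressure gauge lying on its back, dark case 64 mm in diameter and 26 mm thick with a white dial and a red pointer and a short brass stem. Origin at the centre of its underside. Loose.
There are look-alikes about, which are no part of the job. Several things look just like the red_disc: the one meant starts farthest to the robot's left.

How it is judged (in metres and radians):
At the end, for the whole second after the job is handed in: Impeller and sleeve flat on the floor of their blue compartments, bush on the floor of the green walled square, red disc on the post's seat and brass disc on it, each within 10 mm of the post in board x and y, slots within 30 degrees of a right angle; all upright (0.12 rad), released, at rest (x of impeller in the frame of blue_tray between -0.016 and 0.016 m and y of impeller in the frame of blue_tray between -0.05 and -0.014 m and z of impeller in the frame of blue_tray between 0.001 and 0.01 m and angle between each of impeller, sleeve, bush, red_disc, brass_disc's own z axis and vertical below 0.12 rad and linear speed of each of impeller, sleeve, bush, red_disc, brass_disc below 0.02 m/s and x of sleeve in the frame of blue_tray between -0.032 and 0.032 m and y of sleeve in the frame of blue_tray between 0.034 and 0.064 m and z of sleeve in the frame of blue_tray between 0.001 and 0.01 m and x of bush in the frame of green_board between -0.015 and 0.015 m and y of bush in the frame of green_board between 0.085 and 0.115 m and z of bush in the frame of green_board between 0.004 and 0.013 m and x of red_disc in the frame of green_board between -0.01 and 0.01 m and y of red_disc in the frame of green_board between -0.01 and 0.01 m and z of red_disc in the frame of green_board between 0.01 and 0.018 m and x of brass_disc in the frame of green_board between -0.01 and 0.01 m and y of brass_disc in the frame of green_board between -0.01 and 0.01 m and z of brass_disc in the frame of green_board between 0.024 and 0.032 m and angle between the x axis of red_disc and the x axis of brass_disc, either way round above 1.05 rad); the robot touches nothing.
It fails at once if the pressure gauge is pushed more than 30 mm from its place (distance of gauge from where it was at the start of the episode above 0.03 m).
It also fails if it takes over 106 s, if anything falls off the work surface, if the arm or the gripper's body presses on something with over 40 N, if the wrist force passes 120 N, or if a joint passes its speed limit or range.

## Working session

There is one attempt and no reset: what is moved stays moved. The work goes in short steps, Python scripts to look and compute and a tool call to move; the robot and the scene stay as the last step left them, time stands still between calls to the robot, and variables do not carry over. Pictures are saved under pics/ and viewed, about 12 in all and at most 16, crops included, and the job is handed in when it is done.

Besides the shell and the picture viewer there is one more tool, called after "Call:" as a command line: name --argument value ..., lists and objects as JSON in quotes. drive_tool: Moves the arm, as the interface text tells. Its arguments: {"type":"object","properties":{"plan":{"type":"string"},"fingers":{"type":"number"},"squeeze":{"type":"number"}},"required":["plan"]}

```bash
mkdir -p pics; cat > h.py <<'E'
import numpy as np, cv2
from plant import r
def cap(n,name):
    c=r.capture(n); cv2.imwrite(f'pics/{name}.png',cv2.cvtColor(c['frame'],cv2.COLOR_RGB2BGR)); np.save(f'pics/{name}.npy',c,allow_pickle=True); return c
def load(name): return np.load(f'pics/{name}.npy',allow_pickle=True).item()
def px2w(c,u,v,z):
    f=240/np.tan(np.radians(c['fovy'])/2); d=np.array([(u-c['cx'])/f,(v-c['cy'])/f]); s=d.copy()
    for _ in range(20): s=d/(1+c['k1']*(s@s))
    R=cv2.Rodrigues(np.array(c['rvec'],float))[0]; t=np.array(c['tvec'],float).ravel()
    o=-R.T@t; ray=R.T@np.array([s[0],s[1],1]); return o+ray*(z-o[2])/ray[2]
def w2px(c,p):
    f=240/np.tan(np.radians(c['fovy'])/2); R=cv2.Rodrigues(np.array(c['rvec'],float))[0]
    q=R@np.array(p,float)+np.array(c['tvec'],float).ravel(); s=q[:2]/q[2]; s=s*(1+c['k1']*(s@s)); return s*f+[c['cx'],c['cy']]
def crop(name,out,x0,y0,x1,y1,k):
    i=cv2.imread(f'pics/{name}.png')[y0:y1,x0:x1]; cv2.imwrite(f'pics/{out}.png',cv2.resize(i,None,fx=k,fy=k,interpolation=cv2.INTER_CUBIC))
E
python3 - <<'E'
from h import *
for n in('scene','top'):
    c=cap(n,n+'0'); print({k:v for k,v in c.items() if k!='frame'})
    R=cv2.Rodrigues(np.array(c['rvec'],float))[0];print(-R.T@np.array(c['tvec']).ravel(),R)
print(r.get_state())
E
```

```text
{'fovy': 55.82175138865083, 'cx': 312.9032131015706, 'cy': 234.45655194378426, 'k1': 0.014530684080643218, 'rvec': array([ 1.24978561,  2.39912651, -0.82866851]), 'tvec': array([ 0.21738656, -0.32393984,  1.14135189])}
[0.91737807 0.36614291 0.69226796] [[-0.57077608  0.82106586  0.00809434]
 [ 0.6410391   0.45174472 -0.62048012]
 [-0.51311162 -0.34896642 -0.7841804 ]]
{'fovy': 56.713390409548204, 'cx': 320.02321068497906, 'cy': 233.08831367964717, 'k1': 0.03214598230413934, 'rvec': array([ 2.1702367 , -2.14971299,  0.13009456]), 'tvec': array([0.06963062, 0.49839871, 0.85274428])}
[0.39235894 0.07443913 0.90605506] [[ 9.42850819e-03 -9.99954806e-01  1.22043876e-03]
 [-9.92804382e-01 -9.50677707e-03 -1.19369512e-01]
 [ 1.19375720e-01 -8.61805300e-05 -9.92849148e-01]]
{'time_s': 0.1, 'joints': array([-4.79521986e+01,  2.05894973e+01,  6.41803991e-01, -1.64446084e-02,
       -7.01357297e+01, -1.65068310e+01]), 'qd': array([ 0.02807977, -0.11979309,  0.28648744,  0.02218021,  0.06570468,
       -0.07615528]), 'joint_torque': array([-2.49809134e-03, -5.84161270e+01,  2.93755549e+01,  7.01563999e+00,
        1.02069491e-02, -6.63121159e-05]), 'tcp_pos': array([ 0.29083613, -0.60869101,  0.2337171 ]), 'eef_rot': array([ 1.79915622e+02, -8.88222263e-03, -1.54464622e+02]), 'contact_force': array([ 0.92348139, -0.53442415,  0.69585244]), 'moment': array([-0.00068932,  0.00762168, -0.01021394]), 'gripper_width': 0.08770065939640914}
```

View pics/top0.png

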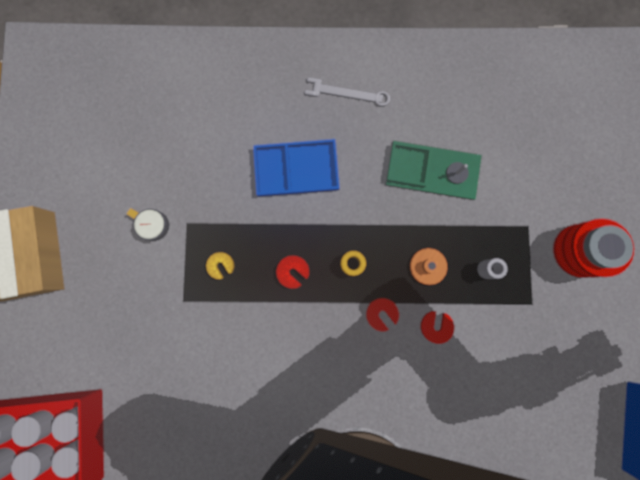

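View pics/scene0.png

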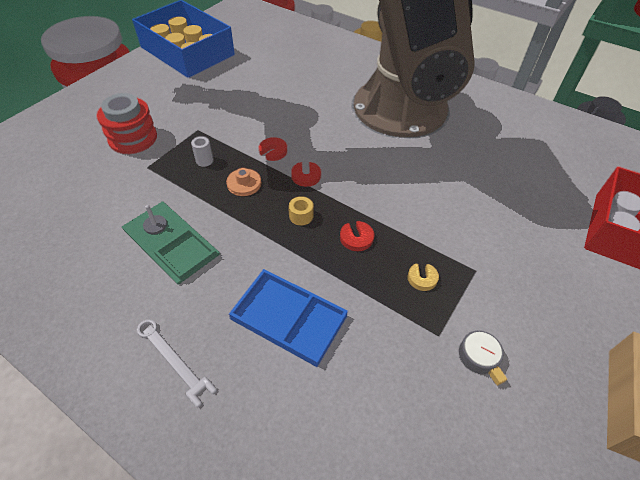

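The top picture shows three red look-alikes: (293,271), (382,314) and (437,326). The one farthest left (+y) is (293,271). The brass ring at (353,263) is the bush, and the slotted brass piece at (220,266) is the brass disc. The impeller is at (429,266) and the sleeve at (493,268). I'll check these in one close crop.

```bash
python3 - <<'E'
from h import *
crop('top0','c1',190,130,350,310,4)
crop('top0','c2',340,130,530,310,4)
E
```

```text
(no output)
```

View pics/c1.png

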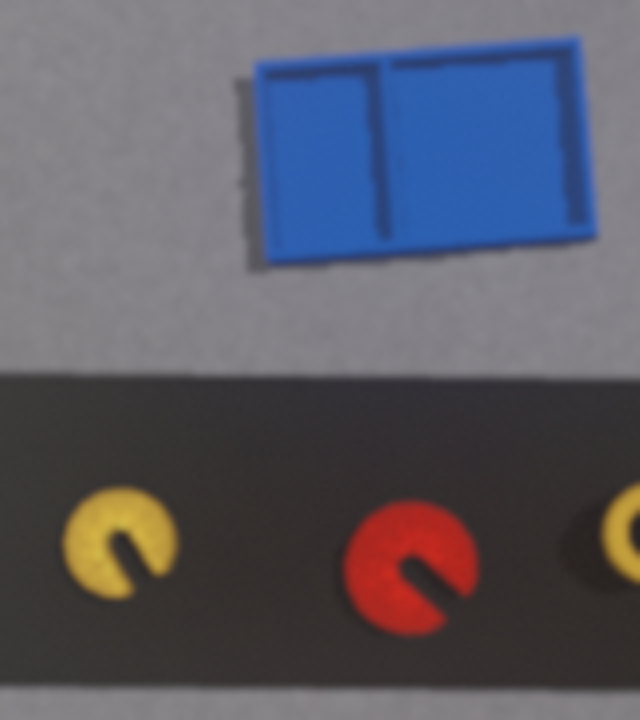

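View pics/c2.png

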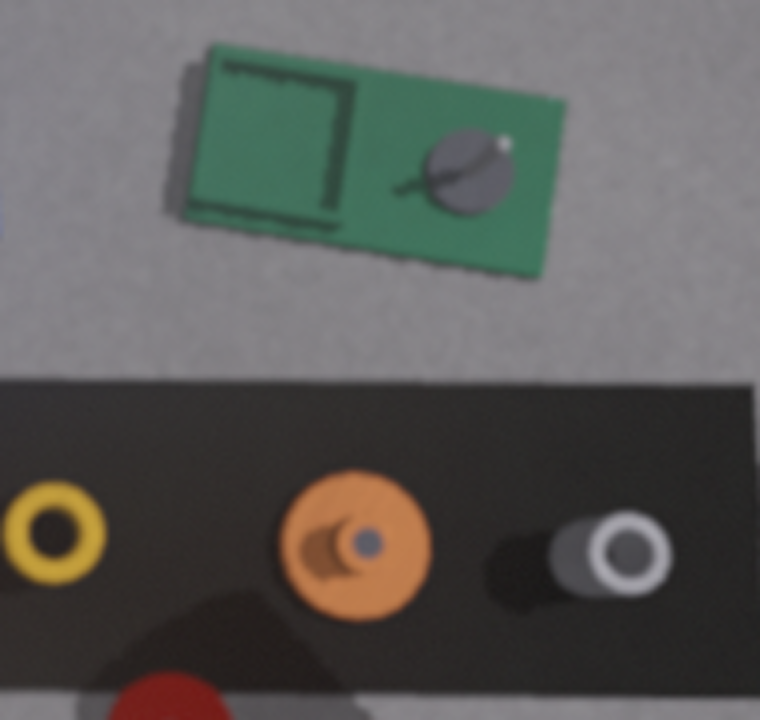

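The crops confirm the choice: red disc at (292.5,271.7), its slot opening to the lower right, and brass disc at (219.8,265.6), also opening to the lower right. The tray's narrow compartment is on the left. On the board, the walled square is on the left and the post seat is at (456.9,172.6).

```bash
python3 - <<'E'
from h import *
c=load('top0'); s=load('scene0')
def P(x0,X,Y,z): return px2w(c,x0+(X+.5)/4-.5,130+(Y+.5)/4-.5,z)
A=190;B=340
o=np.set_printoptions(precision=4,suppress=True)
for n,x0,X,Y,z in [('brass',A,120,543,.014),('brassm',A,146,588,.014),('brassend',A,117,533,.014),('red',A,411,568,.014),('redm',A,456,609,.014),('redend',A,405,560,.014),('bush',B,54,533,.035),('imp',B,356,546,.012),('hub',B,367,543,.034),('sleeve',B,630,553,.055),('seat',B,468,171,.014),('post',B,505,143,.066)]:
    w=P(x0,X,Y,z); print(n,w,'scene px',w2px(s,w))
T=np.array([P(A,*q,.02) for q in((256,63),(579,38),(597,237),(267,264))]);print(T,T.mean(0))
for a,b in((0,1),(3,2),(0,3),(1,2)): d=T[a]-T[b];print(np.linalg.norm(d),np.degrees(np.arctan2(d[1],d[0])))
G=np.array([P(B,*q,.008) for q in((566,101),(540,278),(182,218))]+[P(B,211,44,.008)]);print(G)
for a,b in((0,1),(3,2),(3,0),(2,1)): d=G[a]-G[b];print(np.linalg.norm(d),np.degrees(np.arctan2(d[1],d[0])))
E
```

```text
brass [0.4327 0.2744 0.014 ] scene px [422.2084 272.8082]
brassm [0.4104 0.2607 0.014 ] scene px [420.836  260.8473]
brassend [0.4377 0.2761 0.014 ] scene px [421.8149 275.1704]
red [0.4215 0.1289 0.014 ] scene px [356.0429 232.2679]
redm [0.4014 0.1061 0.014 ] scene px [351.4795 220.4663]
redend [0.4255 0.132  0.014 ] scene px [356.3332 234.3124]
bush [0.439 0.009 0.035] scene px [299.8636 203.677 ]
imp [ 0.4353 -0.1439  0.012 ] scene px [242.4205 178.9758]
hub [ 0.4357 -0.1439  0.034 ] scene px [241.058  171.5066]
sleeve [ 0.4313 -0.2629  0.055 ] scene px [198.509  140.6098]
seat [ 0.6275 -0.2041  0.014 ] scene px [153.8359 222.7966]
post [ 0.6277 -0.206   0.066 ] scene px [145.4965 204.4146]
[[0.6788 0.2123 0.02  ]
 [0.6938 0.0467 0.02  ]
 [0.5897 0.0369 0.02  ]
 [0.5741 0.204  0.02  ]] [0.6341 0.125  0.02  ]
0.1662490492098674 95.16879056180872
0.16777492686868226 95.33634356331632
0.1050436382747881 4.5187591221735754
0.10454677767692074 5.351532456062047
[[ 0.6664 -0.2573  0.008 ]
 [ 0.5733 -0.2412  0.008 ]
 [ 0.6032 -0.0588  0.008 ]
 [ 0.6957 -0.0744  0.008 ]]
0.09447840703517346 -9.785823751579558
0.09379619884835427 -9.624162678355288
0.1851481250225589 80.91895832066743
0.1848763495697598 80.70844109443215
```

```bash
cat >> h.py <<'E'
from scipy.spatial.transform import Rotation as Ro
def d(*ts):
    s=r.get_state(); p=np.array(s['tcp_pos']); R=Ro.from_euler('xyz',s['eef_rot'],degrees=True).as_matrix()
    print('t',round(s['time_s'],2),'p',p.round(4),'rot',np.round(s['eef_rot'],1),'j6',round(s['joints'][5],1),'w',round(s['gripper_width'],4),'F',np.round(s['contact_force'],1))
    for x,y,z,w in ts:
        v=R.T@(np.array([x,y,z])-p)*100; a=-(w-s['eef_rot'][2]); a=(a+180)%360-180
        print((x,y,z,w),'->',v.round(2),'turn',round(np.radians(a),3))
E
python3 -c "
from h import *
d((.431,-.263,.12,-85),(.431,-.263,.033,-85))"
```

```text
t 0.1 p [ 0.2908 -0.6087  0.2337] rot [ 179.9   -0.  -154.5] j6 -16.5 w 0.0877 F [ 0.9 -0.5  0.7]
(0.431, -0.263, 0.12, -85) -> [-27.55  25.13  11.4 ] turn -1.212
(0.431, -0.263, 0.033, -85) -> [-27.55  25.12  20.1 ] turn -1.212
```

Call:
drive_tool --plan "-27.5 25.1 11.4 -1.21;-27.5 25.1 11.4 -1.21;-27.5 25.1 11.4 -1.21;-27.5 25.1 11.4 -1.21;-27.5 25.1 11.4 -1.21;-27.5 25.1 11.4 -1.21;-27.5 25.1 11.4 -1.21;-27.5 25.1 11.4 -1.21" --fingers -0.6 --squeeze 30

```text
time_s: 1.1
tcp_pos: [0.4311, -0.2628, 0.1201]
eef_rot: [179.9, 0.0, -85.0]
contact_force: [-0.4, -0.4, 0.1]
gripper_width: 0.0701
```

```bash
python3 -c "
from h import *
d((.431,-.263,.12,-85),(.431,-.263,.033,-85))"
```

```text
t 1.1 p [ 0.4311 -0.2628  0.1201] rot [179.9   0.  -85. ] j6 14.1 w 0.0701 F [-0.4 -0.4  0.1]
(0.431, -0.263, 0.12, -85) -> [0.02 0.01 0.01] turn 0.0
(0.431, -0.263, 0.033, -85) -> [ 0.03 -0.    8.71] turn 0.0
```

Call:
drive_tool --plan "0 0 4.4 0;0 0 8.7 0;0 0 8.7 0"

```text
time_s: 1.48
tcp_pos: [0.4282, -0.2642, 0.0313]
eef_rot: [179.7, 0.1, -85.3]
contact_force: [-0.4, 0.9, -0.4]
gripper_width: 0.07
```

Call:
drive_tool --plan "0 0 0 0;0 0 0 0;0 0 0 0;0 0 0 0;0 0 -4 0;0 0 -8 0;0 0 -12 0;0 0 -12 0" --fingers 1

```text
time_s: 2.48
tcp_pos: [0.4328, -0.2644, 0.1568]
eef_rot: [-179.7, -0.1, -85.1]
contact_force: [0.2, -0.0, -2.8]
gripper_width: 0.0384
```

```bash
python3 -c "
from h import *
d((.630,.174,.153,-85),(.630,.174,.041,-85))
cap('scene','s1');crop('s1','s1c',60,40,460,340,2)"
```

```text
t 2.48 p [ 0.4328 -0.2644  0.1568] rot [-1.797e+02 -1.000e-01 -8.510e+01] j6 14.1 w 0.0384 F [ 0.2 -0.  -2.8]
(0.63, 0.174, 0.153, -85) -> [-42.   -23.39   0.44] turn -0.002
(0.63, 0.174, 0.041, -85) -> [-42.02 -23.32  11.64] turn -0.002
```

View pics/s1c.png

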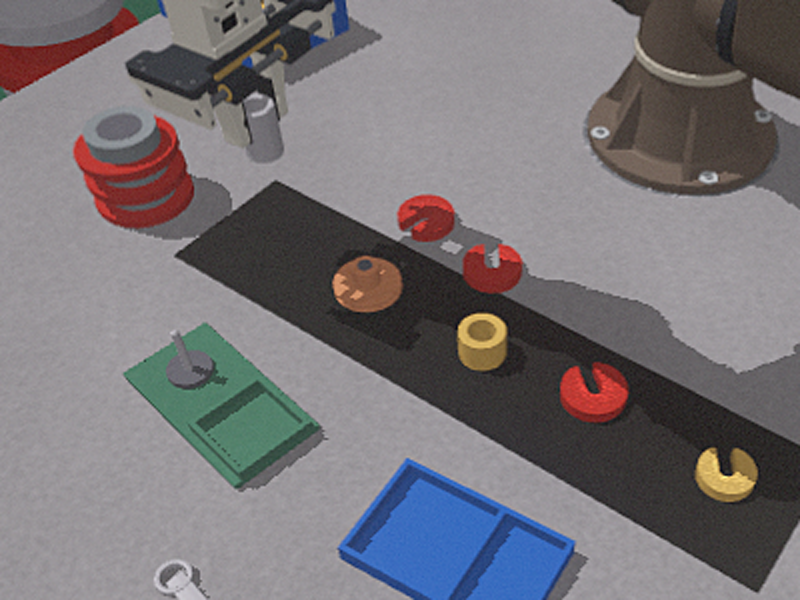

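The crop shows the sleeve held in the jaws at (265,130), opening 38.4 mm. Everything else is in its place. From here I'll track the commanded pose, because the measured one overshoots while the arm is moving.

Call:
drive_tool --plan "-41.8 -23.6 0 0;-41.8 -23.6 0 0;-41.8 -23.6 0 0;-41.8 -23.6 0 0;-41.8 -23.6 0 0;-41.8 -23.6 0 0;-41.8 -23.6 0 0;-41.8 -23.6 0 0"

```text
time_s: 3.52
tcp_pos: [0.6303, 0.1749, 0.1511]
eef_rot: [179.8, -0.1, -85.1]
contact_force: [1.3, -1.4, -1.6]
gripper_width: 0.0379
```

Call:
drive_tool --plan "0 0 0 0;0 0 0 0;0 0 5 0;0 0 8 0;0 0 9 0;0 0 9 0"

```text
time_s: 4.28
tcp_pos: [0.6305, 0.1718, 0.0635]
eef_rot: [180.0, -0.0, -85.2]
contact_force: [0.3, 0.3, -1.8]
gripper_width: 0.038
```

```bash
python3 -c "
from h import *
d((.630,.174,.038,-85))"
```

```text
t 4.28 p [0.6305 0.1718 0.0635] rot [180.   -0.  -85.2] j6 -27.5 w 0.038 F [ 0.3  0.3 -1.8]
(0.63, 0.174, 0.038, -85) -> [-0.23  0.03  2.55] turn -0.003
```

Call:
drive_tool --plan "0 0 1.5 0;0 0 2.2 0;0 0 2.4 0;0 0 2.5 0;0 0 2.5 0;0 0 2.5 0"

```text
time_s: 5.03
tcp_pos: [0.6302, 0.1724, 0.0395]
eef_rot: [180.0, -0.0, -85.1]
contact_force: [-4.5, -0.6, 6.0]
gripper_width: 0.038
```

```bash
python3 -c "
from h import *
d((.630,.174,.038,-85))
cap('top','t1')
crop('t1','t1c',190,110,350,230,4)"
```

```text
t 5.03 p [0.6302 0.1724 0.0395] rot [180.   -0.  -85.1] j6 -27.5 w 0.038 F [-4.5 -0.6  6. ]
(0.63, 0.174, 0.038, -85) -> [-0.16  0.    0.15] turn -0.002
```

View pics/t1c.png

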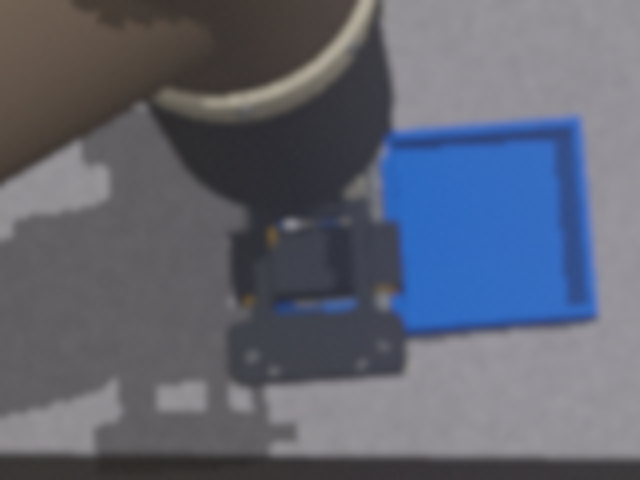

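The arm hides the sleeve in this view, but the 6 N upward force at TCP z 39.5 mm means it is standing on the compartment floor. I'll release it.

Call:
drive_tool --plan "0 0 0 0;0 0 0 0;0 0 0 0;0 0 -4 0;0 0 -8 0;0 0 -12 0;0 0 -12 0;0 0 -12 0" --fingers -0.6

```text
time_s: 6.08
tcp_pos: [0.6303, 0.1725, 0.1583]
eef_rot: [180.0, 0.0, -85.1]
contact_force: [-0.4, -0.6, -1.0]
gripper_width: 0.0701
```

```bash
python3 -c "
from h import *
d((.439,.009,.15,-85),(.439,.009,.024,-85))"
```

```text
t 6.08 p [0.6303 0.1725 0.1583] rot [180.    0.  -85.1] j6 -27.5 w 0.0701 F [-0.4 -0.6 -1. ]
(0.439, 0.009, 0.15, -85) -> [14.68 20.45  0.83] turn -0.002
(0.439, 0.009, 0.024, -85) -> [14.68 20.45 13.43] turn -0.002
```

Call:
drive_tool --plan "14.7 20.5 0.8 0;14.7 20.5 0.8 0;14.7 20.5 0.8 0;14.7 20.5 0.8 0;14.7 20.5 0.8 0;14.7 20.5 6 0;14.7 20.5 11 0;14.7 20.5 13.4 0"

```text
time_s: 7.08
tcp_pos: [0.4374, 0.0081, 0.0217]
eef_rot: [179.8, -0.1, -85.1]
contact_force: [0.5, 0.8, -0.1]
gripper_width: 0.0699
```

Call:
drive_tool --plan "0 0 0 0;0 0 0 0;0 0 0 0;0 0 0 0;0 0 -4 0;0 0 -8 0;0 0 -12 0;0 0 -12 0" --fingers 1

```text
time_s: 8.07
tcp_pos: [0.4406, 0.0094, 0.1479]
eef_rot: [-179.6, 0.1, -85.1]
contact_force: [-0.7, -0.5, -2.9]
gripper_width: 0.0469
```

Call:
drive_tool --plan "0 0 0 0;0 0 0 0"

```text
time_s: 8.32
tcp_pos: [0.4379, 0.0083, 0.1435]
eef_rot: [179.9, -0.0, -85.1]
contact_force: [-0.4, -0.3, -2.5]
gripper_width: 0.0466
```

```bash
python3 -c "
from h import *
d((.644,-.1065,.144,-85),(.644,-.1065,.033,-85))
cap('top','t2'); c=load('top0')
s=load('t2');cv2.imwrite('pics/t2c.png',cv2.cvtColor(s['frame'][110:320,180:540],6-1+0) if 0 else cv2.resize(cv2.imread('pics/t2.png')[110:320,180:540],None,fx=2.2,fy=2.2))"
```

```text
t 8.32 p [0.4379 0.0083 0.1435] rot [179.9  -0.  -85.1] j6 -22.2 w 0.0466 F [-0.4 -0.3 -2.5]
(0.644, -0.1065, 0.144, -85) -> [ 13.19 -19.56  -0.08] turn -0.002
(0.644, -0.1065, 0.033, -85) -> [ 13.18 -19.59  11.02] turn -0.002
```

View pics/t2c.png

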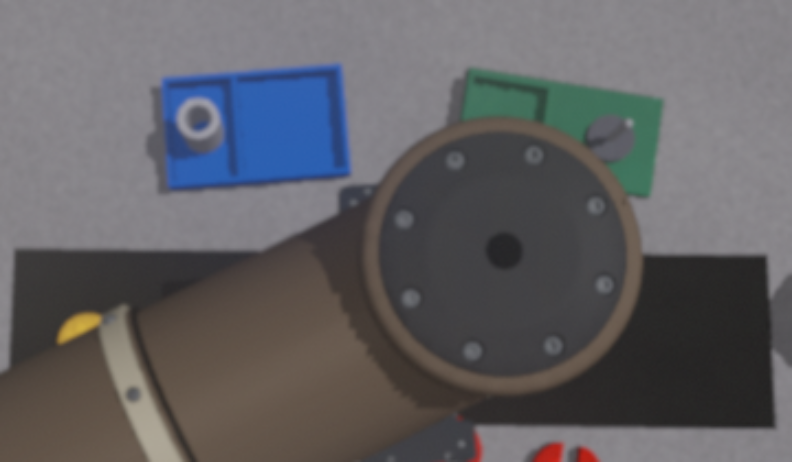

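The crop shows the sleeve standing upright in the blue narrow compartment at (200,118). The bush is in the jaws, opening 46.6 mm.

Call:
drive_tool --plan "13.1 -19.5 0 0;13.1 -19.5 0 0;13.1 -19.5 0 0;13.1 -19.5 0 0;13.1 -19.5 0 0;13.1 -19.5 0 0;13.1 -19.5 5 0;13.1 -19.5 8 0"

```text
time_s: 9.38
tcp_pos: [0.6422, -0.1045, 0.0629]
eef_rot: [179.9, 0.0, -85.1]
contact_force: [0.4, 0.8, -2.9]
gripper_width: 0.0469
```

Call:
drive_tool --plan "0 0 0 0;0 0 1.5 0;0 0 2.5 0;0 0 2.9 0;0 0 3.1 0;0 0 3.1 0;0 0 3.1 0"

```text
time_s: 10.25
tcp_pos: [0.6444, -0.1053, 0.0339]
eef_rot: [-180.0, 0.0, -85.1]
contact_force: [0.8, 0.0, -2.2]
gripper_width: 0.0468
```

```bash
python3 -c "
from h import *
d((.644,-.1065,.033,-85))"
```

```text
t 10.25 p [ 0.6444 -0.1053  0.0339] rot [-180.     0.   -85.1] j6 -2.9 w 0.0468 F [ 0.8  0.  -2.2]
(0.644, -0.1065, 0.033, -85) -> [0.12 0.05 0.09] turn -0.002
```

Call:
drive_tool --plan "0 0 0.1 0;0 0 0.2 0;0 0 0.2 0;0 0 0.2 0"

```text
time_s: 10.75
tcp_pos: [0.6444, -0.1053, 0.0335]
eef_rot: [-179.9, -0.0, -85.1]
contact_force: [-5.5, 1.1, 10.6]
gripper_width: 0.0467
```

Landed. I'll release and move to the impeller.

Call:
drive_tool --plan "0 0 0 0;0 0 0 0;0 0 0 0;0 0 -4 0;0 0 -8 0;0 0 -12 0;0 0 -12 0;0 0 -12 0" --fingers -0.5

```text
time_s: 11.75
tcp_pos: [0.6439, -0.1052, 0.1512]
eef_rot: [180.0, 0.0, -85.1]
contact_force: [-0.5, -0.3, 0.1]
gripper_width: 0.0659
```

```bash
python3 -c "
from h import *
d((.4357,-.144,.15,-85),(.4357,-.144,.024,-85))"
```

```text
t 11.75 p [ 0.6439 -0.1052  0.1512] rot [180.    0.  -85.1] j6 -2.9 w 0.0659 F [-0.5 -0.3  0.1]
(0.4357, -0.144, 0.15, -85) -> [ 2.1  21.07  0.13] turn -0.003
(0.4357, -0.144, 0.024, -85) -> [ 2.11 21.07 12.73] turn -0.003
```

Call:
drive_tool --plan "2.1 21.1 0 0;2.1 21.1 0 0;2.1 21.1 0 0;2.1 21.1 0 0;2.1 21.1 0 0;2.1 21.1 6 0;2.1 21.1 10.5 0;2.1 21.1 12.5 0"

```text
time_s: 12.75
tcp_pos: [0.4345, -0.1441, 0.0234]
eef_rot: [179.7, 0.0, -85.1]
contact_force: [0.0, 0.4, 1.0]
gripper_width: 0.066
```

Call:
drive_tool --plan "0 0 0.2 0;0 0 0.2 0;0 0 0.2 0"

```text
time_s: 13.12
tcp_pos: [0.4367, -0.144, 0.0254]
eef_rot: [-179.9, -0.0, -85.1]
contact_force: [0.2, -0.0, -0.1]
gripper_width: 0.0659
```

Call:
drive_tool --plan "0 0 0 0;0 0 0 0;0 0 0 0;0 0 0 0;0 0 -4 0;0 0 -8 0;0 0 -12 0;0 0 -12 0" --fingers 1

```text
time_s: 14.12
tcp_pos: [0.4373, -0.144, 0.1471]
eef_rot: [-179.7, -0.0, -85.1]
contact_force: [0.2, -0.0, -4.5]
gripper_width: 0.0293
```

Call:
drive_tool --plan "0 0 0 0;0 0 0 0"

```text
time_s: 14.38
tcp_pos: [0.4346, -0.1441, 0.1431]
eef_rot: [179.8, 0.0, -85.1]
contact_force: [0.5, 0.6, -3.7]
gripper_width: 0.0291
```

```bash
python3 -c "
from h import *
d((.637,.093,.146,-85),(.637,.093,.031,-85))
cap('scene','s2'); crop('s2','s2c',60,40,460,340,2)"
```

```text
t 14.38 p [ 0.4346 -0.1441  0.1431] rot [179.8   0.  -85.1] j6 -1.5 w 0.0291 F [ 0.5  0.6 -3.7]
(0.637, 0.093, 0.146, -85) -> [-21.92 -22.17  -0.36] turn -0.003
(0.637, 0.093, 0.031, -85) -> [-21.91 -22.21  11.14] turn -0.003
```

View pics/s2c.png

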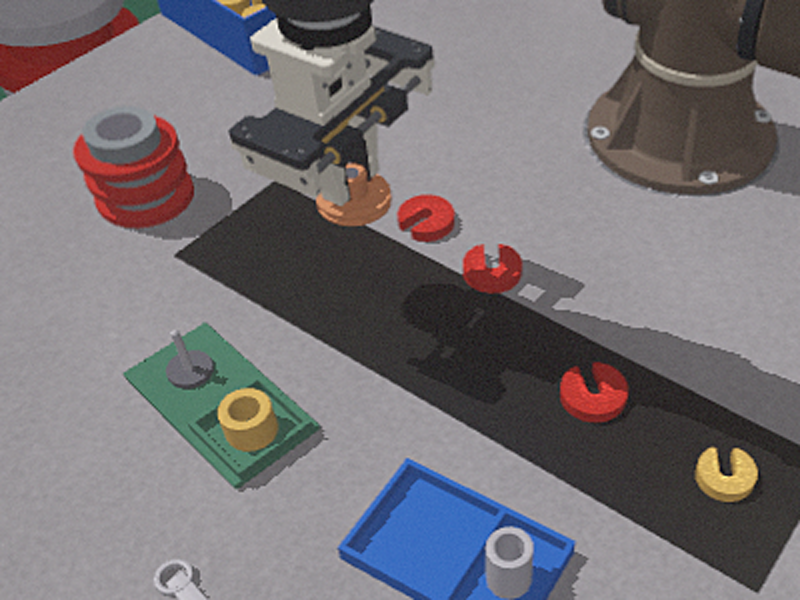

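The crop shows the impeller lifted level at (355,195). The bush stands in the green square at (247,420) and the sleeve in the tray at (510,560).

Call:
drive_tool --plan "-21.9 -22.1 0 0;-21.9 -22.1 0 0;-21.9 -22.1 0 0;-21.9 -22.1 0 0;-21.9 -22.1 0 0;-21.9 -22.1 0 0;-21.9 -22.1 4.5 0;-21.9 -22.1 8 0"

```text
time_s: 15.42
tcp_pos: [0.636, 0.0923, 0.0618]
eef_rot: [179.8, -0.0, -85.1]
contact_force: [1.1, -0.0, -4.4]
gripper_width: 0.029
```

Call:
drive_tool --plan "0 0 0 0;0 0 1.5 0;0 0 2.5 0;0 0 3 0;0 0 3.3 0;0 0 3.4 0;0 0 3.5 0;0 0 3.5 0"

```text
time_s: 16.42
tcp_pos: [0.6378, 0.0929, 0.031]
eef_rot: [-179.9, 0.0, -85.1]
contact_force: [-2.3, -0.2, 5.5]
gripper_width: 0.0289
```

```bash
python3 -c "
from h import *
d((.637,.093,.0295,-85))"
```

```text
t 16.43 p [0.6378 0.0929 0.031 ] rot [-179.9    0.   -85.1] j6 -20.7 w 0.0289 F [-2.3 -0.2  5.5]
(0.637, 0.093, 0.0295, -85) -> [-0.02  0.08  0.15] turn -0.002
```

Call:
drive_tool --plan "0 0 0 0;0 0 0 0;0 0 0 0;0 0 -3 0;0 0 -7 0;0 0 -12 0;0 0 -12 0;0 0 -12 0" --fingers -0.1

```text
time_s: 17.42
tcp_pos: [0.6371, 0.0929, 0.1495]
eef_rot: [-180.0, 0.0, -85.1]
contact_force: [0.2, 0.3, -0.3]
gripper_width: 0.048
```

```bash
python3 -c "
from h import *
d((.4215,.129,.15,-132),(.4215,.129,.012,-132))
cap('top','t3')
"
```

```text
t 17.43 p [0.6371 0.0929 0.1495] rot [-180.     0.   -85.1] j6 -20.7 w 0.048 F [ 0.2  0.3 -0.3]
(0.4215, 0.129, 0.15, -132) -> [-5.42 21.18 -0.05] turn 0.818
(0.4215, 0.129, 0.012, -132) -> [-5.42 21.18 13.75] turn 0.818
```

View pics/t3.png

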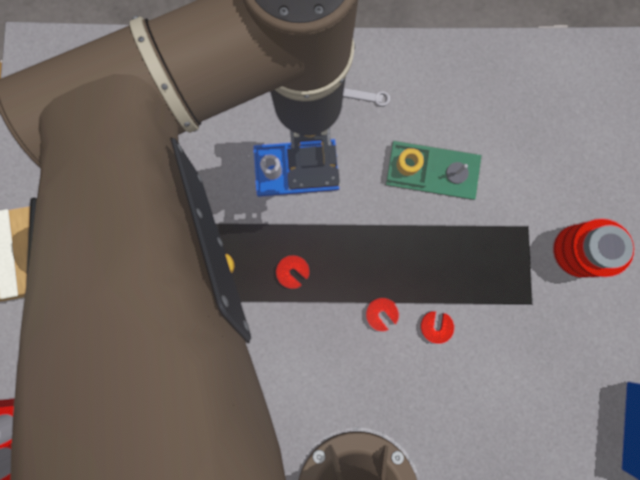

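The picture shows the bush in the green square at (411,161) and the sleeve in the tray at (270,166). The impeller is under the gripper, and the red disc at (293,271) has not moved.

Call:
drive_tool --plan "-5.4 21.2 0 0.82;-5.4 21.2 0 0.82;-5.4 21.2 0 0.82;-5.4 21.2 0 0.82;-5.4 21.2 0 0.82;-5.4 21.2 5 0.82;-5.4 21.2 9 0.82;-5.4 21.2 9 0.82" --fingers -1

```text
time_s: 18.48
tcp_pos: [0.4192, 0.1267, 0.0568]
eef_rot: [179.9, -0.5, -132.1]
contact_force: [-1.0, 0.3, 0.7]
gripper_width: 0.0875
```

Call:
drive_tool --plan "0 0 0 0;0 0 2 0;0 0 3.5 0;0 0 4.3 0;0 0 4.7 0;0 0 4.7 0;0 0 4.7 0"

```text
time_s: 19.35
tcp_pos: [0.4218, 0.1289, 0.013]
eef_rot: [-180.0, 0.0, -132.1]
contact_force: [0.1, 0.4, -0.0]
gripper_width: 0.0877
```

```bash
python3 -c "
from h import *
d((.4215,.129,.012,-132))
"
```

```text
t 19.35 p [0.4218 0.1289 0.013 ] rot [-180.     0.  -132.1] j6 -84.9 w 0.0877 F [ 0.1  0.4 -0. ]
(0.4215, 0.129, 0.012, -132) -> [0.01 0.03 0.1 ] turn -0.002
```

Call:
drive_tool --plan "0 0 0.1 0;0 0 0.1 0;0 0 0.1 0;0 0 0.1 0;0 0 -4 0;0 0 -9 0;0 0 -14 0;0 0 -14 0" --fingers 1

```text
time_s: 20.35
tcp_pos: [0.4233, 0.13, 0.1561]
eef_rot: [-179.9, 0.4, -132.1]
contact_force: [0.7, 1.3, -3.4]
gripper_width: 0.0634
```

Call:
drive_tool --plan "0 0 0 0;0 0 0 0;0 0 0 0"

```text
time_s: 20.72
tcp_pos: [0.421, 0.1282, 0.1514]
eef_rot: [180.0, -0.1, -132.1]
contact_force: [0.6, -0.2, -3.0]
gripper_width: 0.064
```

```bash
python3 -c "
from h import *
d((.6275,-.205,.153,-99.5),(.6275,-.205,.026,-99.5))
cap('scene','s3'); crop('s3','s3c',200,80,400,230,4)
"
```

```text
t 20.73 p [0.421  0.1282 0.1514] rot [ 1.800e+02 -1.000e-01 -1.321e+02] j6 -84.9 w 0.064 F [ 0.6 -0.2 -3. ]
(0.6275, -0.205, 0.153, -99.5) -> [ 10.87 -37.66  -0.15] turn -0.569
(0.6275, -0.205, 0.026, -99.5) -> [ 10.83 -37.67  12.55] turn -0.569
```

View pics/s3c.png

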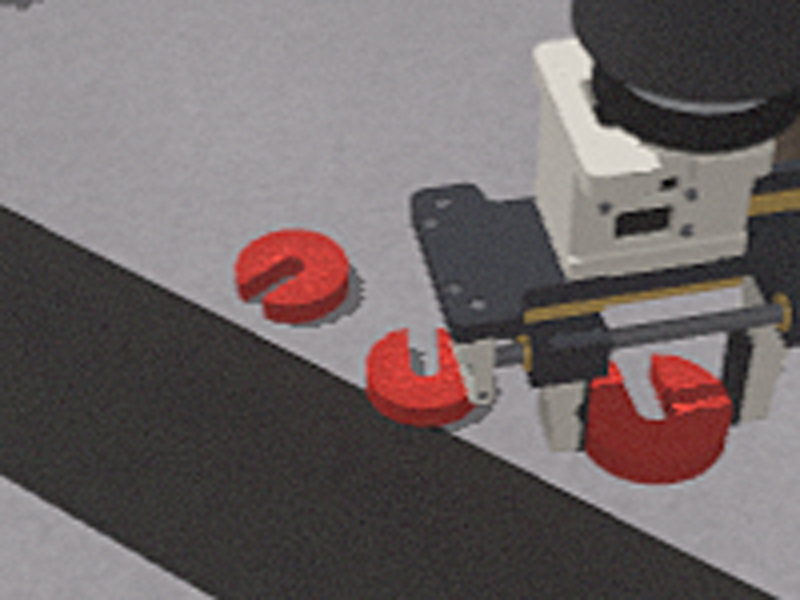

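The crop shows the red disc held across its y at (655,430), opening 64 mm and about level. The two look-alikes remain at (293,275) and (425,375). I'll carry the disc to just above the post and check there.

Call:
drive_tool --plan "10.7 -37.5 0 -0.57;10.7 -37.5 0 -0.57;10.7 -37.5 0 -0.57;10.7 -37.5 0 -0.57;10.7 -37.5 0 -0.57;10.7 -37.5 0 -0.57;10.7 -37.5 0 -0.57;10.7 -37.5 0 -0.57"

```text
time_s: 21.78
tcp_pos: [0.6286, -0.2053, 0.1503]
eef_rot: [179.9, -0.0, -99.7]
contact_force: [-1.4, -0.3, -2.7]
gripper_width: 0.0638
```

Call:
drive_tool --plan "0 0 0 0;0 0 3 0;0 0 5.5 0;0 0 6 0;0 0 6 0;0 0 6 0"

```text
time_s: 22.52
tcp_pos: [0.6288, -0.2019, 0.094]
eef_rot: [-179.9, 0.0, -99.4]
contact_force: [0.5, -0.1, -3.2]
gripper_width: 0.0634
```

```bash
python3 -c "
from h import *
d((.6279,-.2027,.091,-99.5))
c=cap('scene','s4'); crop('s4','s4c',90,110,250,230,5)
print(w2px(c,(.6276,-.2045,.066)),w2px(c,(.6276,-.2045,.014)))
"
```

```text
t 22.52 p [ 0.6288 -0.2019  0.094 ] rot [-179.9    0.   -99.4] j6 -8.5 w 0.0634 F [ 0.5 -0.1 -3.2]
(0.6279, -0.2027, 0.091, -99.5) -> [0.09 0.08 0.3 ] turn 0.002
[146.11646099 204.71630681] [153.66619182 222.74844294]
```

View pics/s4c.png

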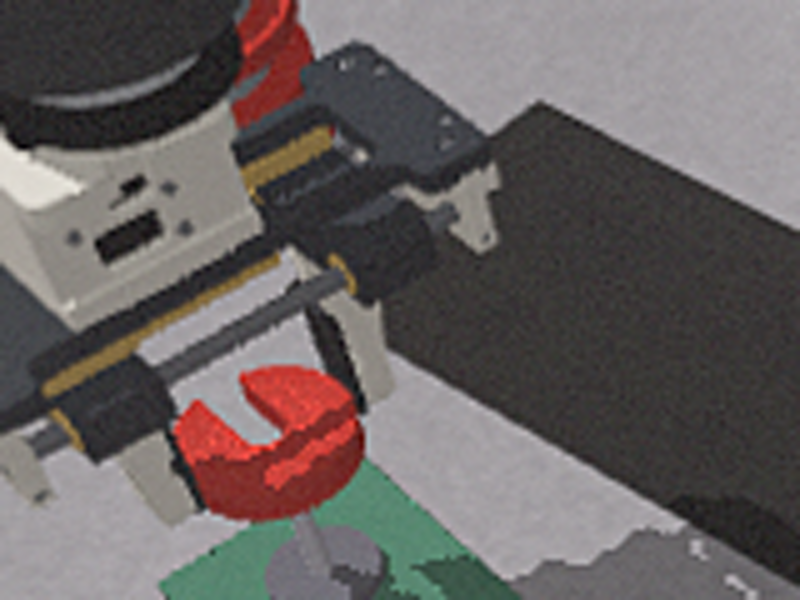

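The disc's slot centre is right above the post, with the post foot showing at (310,540) below it. The camera's prediction and the picture agree to about 1 px. I'll lower it gently and watch the force.

Call:
drive_tool --plan "0 0 0.5 0;0 0 1 0;0 0 1.5 0;0 0 2 0;0 0 2.5 0;0 0 2.5 0"

```text
time_s: 23.32
tcp_pos: [0.6276, -0.2022, 0.0669]
eef_rot: [179.9, -0.0, -99.5]
contact_force: [-0.1, 0.2, -1.3]
gripper_width: 0.0634
```

Call:
drive_tool --plan "0 0 1 0;0 0 2 0;0 0 3 0;0 0 3.5 0;0 0 3.8 0;0 0 4 0;0 0 4.1 0;0 0 4.1 0"

```text
time_s: 24.32
tcp_pos: [0.6281, -0.2022, 0.0267]
eef_rot: [-180.0, 0.0, -99.5]
contact_force: [0.2, 0.5, -2.4]
gripper_width: 0.0637
```

```bash
python3 -c "
from h import *
d((.6279,-.2027,.026,-99.5))
c=cap('scene','s5'); crop('s5','s5c',90,130,250,250,5)
"
```

```text
t 24.32 p [ 0.6281 -0.2022  0.0267] rot [-180.     0.   -99.5] j6 -8.5 w 0.0637 F [ 0.2  0.5 -2.4]
(0.6279, -0.2027, 0.026, -99.5) -> [0.05 0.01 0.07] turn 0.001
```

View pics/s5c.png

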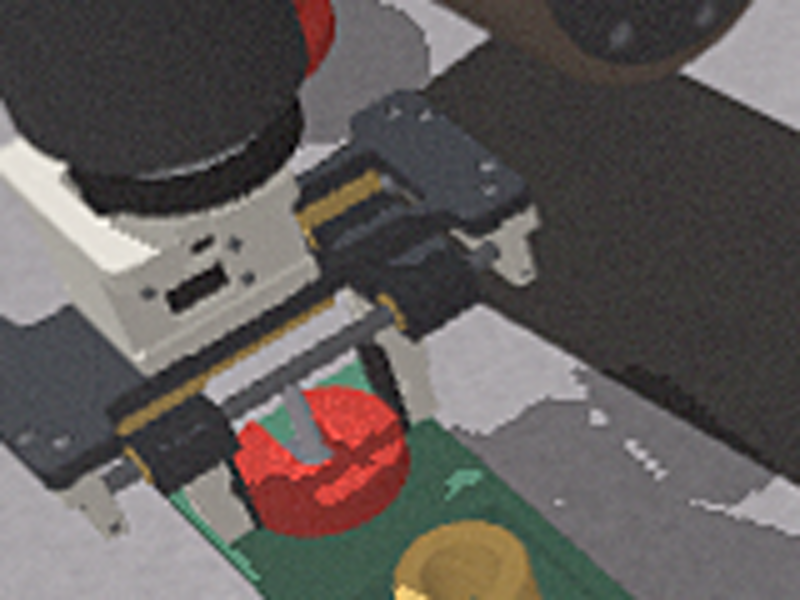

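The post stands in the slot at (313,455), near its closed end. I'll lower to contact.

Call:
drive_tool --plan "0.1 0 0.1 0;-0.1 0 0.2 0;-0.1 0 0.2 0;-0.1 0 0.2 0"

```text
time_s: 24.88
tcp_pos: [0.6285, -0.202, 0.0257]
eef_rot: [-179.9, -0.1, -99.4]
contact_force: [-2.5, -5.2, 6.2]
gripper_width: 0.0634
```

Call:
drive_tool --plan "0 0 0 0;0 0 0 0;0 0 0 0;0 0 -3 0;0 0 -8 0;0 0 -13 0;0 0 -13 0;0 0 -13 0" --fingers -0.9

```text
time_s: 25.88
tcp_pos: [0.6279, -0.2009, 0.1544]
eef_rot: [-180.0, 0.0, -99.5]
contact_force: [0.1, -0.0, -0.2]
gripper_width: 0.0833
```

```bash
python3 -c "
from h import *
d((.4327,.2745,.15,-149.5),(.4327,.2745,.012,-149.5))
c=cap('scene','s6'); crop('s6','s6c',90,130,250,250,5)
"
```

```text
t 25.88 p [ 0.6279 -0.2009  0.1544] rot [-180.     0.   -99.5] j6 -8.6 w 0.0833 F [ 0.1 -0.  -0.2]
(0.4327, 0.2745, 0.15, -149.5) -> [-43.68  27.07   0.46] turn 0.873
(0.4327, 0.2745, 0.012, -149.5) -> [-43.68  27.07  14.26] turn 0.873
```

View pics/s6c.png

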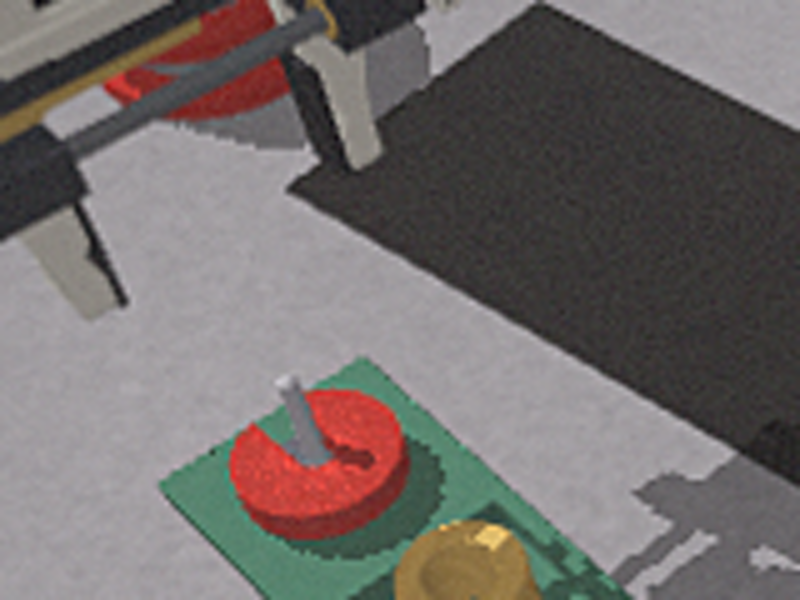

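The red disc lies flat on the seat with the post at its centre, at (318,455). Next is the brass disc.

Call:
drive_tool --plan "-43.7 27.1 0 0.87;-43.7 27.1 0 0.87;-43.7 27.1 0 0.87;-43.7 27.1 0 0.87;-43.7 27.1 0 0.87;-43.7 27.1 0 0.87;-43.7 27.1 0 0.87;-43.7 27.1 0 0.87" --fingers -0.8

```text
time_s: 26.92
tcp_pos: [0.4452, 0.2415, 0.1535]
eef_rot: [-180.0, -0.1, -149.3]
contact_force: [1.3, 0.0, -0.2]
gripper_width: 0.0786
```

Call:
drive_tool --plan "0 0 0 0;0 0 0 0;0 0 5 0;0 0 9 0;0 0 9 0;0 0 9 0"

```text
time_s: 27.68
tcp_pos: [0.4477, 0.2398, 0.0655]
eef_rot: [-180.0, 0.0, -149.4]
contact_force: [0.5, -0.3, 0.5]
gripper_width: 0.0789
```

```bash
python3 -c "
from h import *
d((.4327,.2745,.012,-149.5))
"
```

```text
t 27.68 p [0.4477 0.2398 0.0655] rot [-180.     0.  -149.4] j6 -109.8 w 0.0789 F [ 0.5 -0.3  0.5]
(0.4327, 0.2745, 0.012, -149.5) -> [-0.47  3.75  5.35] turn 0.002
```

Call:
drive_tool --plan "-0.5 3.75 0 0;-0.5 3.75 0 0;-0.5 3.75 2 0;-0.5 3.75 3.5 0;-0.5 3.75 3.5 0;-0.5 3.75 3.5 0"

```text
time_s: 28.42
tcp_pos: [0.4324, 0.2752, 0.0301]
eef_rot: [180.0, 0.0, -149.3]
contact_force: [-0.5, -0.0, 0.8]
gripper_width: 0.0788
```

```bash
python3 -c "
from h import *
d((.4327,.2745,.012,-149.5))
"
```

```text
t 28.43 p [0.4324 0.2752 0.0301] rot [ 180.     0.  -149.3] j6 -113.8 w 0.0788 F [-0.5 -0.   0.8]
(0.4327, 0.2745, 0.012, -149.5) -> [ 0.01 -0.07  1.81] turn 0.003
```

Call:
drive_tool --plan "0 0 0.8 0;0 0 1.4 0;0 0 1.8 0;0 0 1.8 0;0 0 1.8 0"

```text
time_s: 29.05
tcp_pos: [0.432, 0.2752, 0.0116]
eef_rot: [-180.0, 0.0, -149.3]
contact_force: [0.6, -0.3, 0.7]
gripper_width: 0.0788
```

Call:
drive_tool --plan "0 0 0 0;0 0 0 0;0 0 0 0;0 0 0 0;0 0 -4 0;0 0 -9 0;0 0 -14 0;0 0 -14 0" --fingers 1

```text
time_s: 30.05
tcp_pos: [0.4335, 0.2769, 0.1555]
eef_rot: [179.9, 0.4, -149.3]
contact_force: [1.2, 0.9, -2.8]
gripper_width: 0.0514
```

Call:
drive_tool --plan "0 0 0 0;0 0 0 0;0 0 0 0;0 0 0 0"

```text
time_s: 30.55
tcp_pos: [0.4318, 0.2749, 0.1508]
eef_rot: [-180.0, -0.1, -149.3]
contact_force: [-1.3, -0.4, -1.9]
gripper_width: 0.0514
```

```bash
python3 -c "
from h import *
d((.6276,-.2045,.153,-189.5),(.6276,-.2045,.04,-189.5))
"
```

```text
t 30.55 p [0.4318 0.2749 0.1508] rot [-1.800e+02 -1.000e-01 -1.493e+02] j6 -113.8 w 0.0514 F [-1.3 -0.4 -1.9]
(0.6276, -0.2045, 0.153, -189.5) -> [  7.63 -51.22  -0.18] turn 0.702
(0.6276, -0.2045, 0.04, -189.5) -> [  7.62 -51.21  11.12] turn 0.702
```

Call:
drive_tool --plan "7.4 -51.2 0 0.7;7.4 -51.2 0 0.7;7.4 -51.2 0 0.7;7.4 -51.2 0 0.7;7.4 -51.2 0 0.7;7.4 -51.2 0 0.7;7.4 -51.2 0 0.7;7.4 -51.2 0 0.7"

```text
time_s: 31.55
tcp_pos: [0.6237, -0.189, 0.1511]
eef_rot: [-180.0, -0.0, 170.6]
contact_force: [1.2, 1.4, -1.5]
gripper_width: 0.0513
```

Call:
drive_tool --plan "0 0 0 0;0 0 0 0;0 0 0 0"

```text
time_s: 31.92
tcp_pos: [0.6228, -0.1859, 0.1515]
eef_rot: [180.0, -0.0, 170.7]
contact_force: [-0.5, 0.7, -1.4]
gripper_width: 0.0516
```

```bash
python3 -c "
from h import *
d((.630,-.203,.094,-189.5))
"
```

```text
t 31.93 p [ 0.6228 -0.1859  0.1515] rot [180.   -0.  170.7] j6 -99.9 w 0.0516 F [-0.5  0.7 -1.4]
(0.63, -0.203, 0.094, -189.5) -> [-0.99 -1.57  5.75] turn 0.003
```

Call:
drive_tool --plan "-1 -1.6 0 0;-1 -1.6 2 0;-1 -1.6 4 0;-1 -1.6 5.5 0;-1 -1.6 5.5 0;-1 -1.6 5.5 0;-1 -1.6 5.5 0"

```text
time_s: 32.8
tcp_pos: [0.631, -0.2044, 0.0976]
eef_rot: [180.0, 0.1, 170.6]
contact_force: [-0.2, -0.0, -2.0]
gripper_width: 0.0516
```

```bash
python3 -c "
from h import *
d((.630,-.203,.094,-189.5))
c=cap('scene','s7'); crop('s7','s7c',90,120,250,240,5)
"
```

```text
t 32.8 p [ 0.631  -0.2044  0.0976] rot [1.800e+02 1.000e-01 1.706e+02] j6 -98.3 w 0.0516 F [-0.2 -0.  -2. ]
(0.63, -0.203, 0.094, -189.5) -> [0.12 0.12 0.36] turn 0.002
```

View pics/s7c.png

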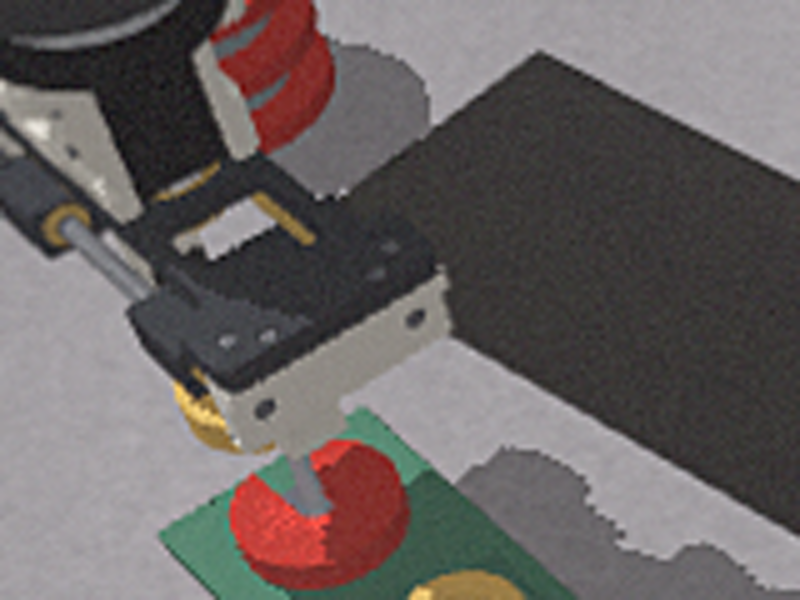

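The gripper hides most of the brass disc at (215,415), but it sits above the post at (305,470). I'll correct by 1 mm and lower gently, watching the force.

Call:
drive_tool --plan "0 0.1 0.7 0;0 0.1 1.2 0;0 0.1 1.7 0;0 0.1 2.2 0;0 0.1 2.7 0;0 0.1 2.7 0"

```text
time_s: 33.6
tcp_pos: [0.6302, -0.2034, 0.069]
eef_rot: [-180.0, -0.1, 170.6]
contact_force: [-0.7, -0.2, -1.8]
gripper_width: 0.0517
```

Call:
drive_tool --plan "0 0 0.8 0;0 0 1.5 0;0 0 2.2 0;0 0 2.6 0;0 0 2.8 0;0 0 2.8 0;0 0 2.8 0"

```text
time_s: 34.48
tcp_pos: [0.6307, -0.2034, 0.0419]
eef_rot: [180.0, 0.0, 170.6]
contact_force: [-0.6, 0.0, -1.2]
gripper_width: 0.0515
```

Call:
drive_tool --plan "0 0 0.1 0;0 0 0.2 0;0 0 0.2 0;0 0 0.2 0"

```text
time_s: 34.98
tcp_pos: [0.6306, -0.2034, 0.0398]
eef_rot: [-180.0, 0.0, 170.6]
contact_force: [-0.4, -0.0, -0.0]
gripper_width: 0.0515
```

Call:
drive_tool --plan "0 0 0.1 0;0 0 0.1 0;0 0 0.1 0"

```text
time_s: 35.35
tcp_pos: [0.6306, -0.2034, 0.0397]
eef_rot: [-180.0, 0.0, 170.6]
contact_force: [-3.8, 2.1, 7.9]
gripper_width: 0.0517
```

Call:
drive_tool --plan "0 0 0 0;0 0 0 0;0 0 0 0;0 0 -3 0;0 0 -8 0;0 0 -14 0;0 0 -14 0;0 0 -14 0" --fingers -0.6

```text
time_s: 36.35
tcp_pos: [0.6303, -0.2032, 0.1785]
eef_rot: [180.0, 0.0, 170.6]
contact_force: [0.3, 0.2, -0.8]
gripper_width: 0.0703
```

Call:
drive_tool --plan "0 -6 -4 0;0 -12 -8 0;0 -18 -8 0;0 -24 -8 0;0 -24 -8 0;0 -24 -8 0;0 -24 -8 0"

```text
time_s: 37.22
tcp_pos: [0.5915, -0.4388, 0.2577]
eef_rot: [180.0, -0.1, 170.6]
contact_force: [-0.1, 0.2, 0.3]
gripper_width: 0.0702
```

```bash
python3 -c "
from h import *
d()
cap('scene','s8'); cap('top','t8')
a=cv2.imread('pics/s8.png')[180:360,110:360]; b=cv2.imread('pics/t8.png')[130:210,245:495]
a=cv2.resize(a,None,fx=3,fy=2.0*1.0*1.1); 
a=cv2.resize(cv2.imread('pics/s8.png')[185:365,110:360],(500,360),interpolation=2)
b=cv2.resize(b,(750,240),interpolation=2)
o=np.zeros((600,750,3),np.uint8); o[:360,:500]=a; o[360:]=b
z=cv2.resize(cv2.imread('pics/s8.png')[190:250,130:190],(250,250),interpolation=2); o[:250,500:]=z
cv2.imwrite('pics/f.png',o)
"
```

```text
t 37.23 p [ 0.5915 -0.4388  0.2577] rot [ 1.800e+02 -1.000e-01  1.706e+02] j6 -77.9 w 0.0702 F [-0.1  0.2  0.3]
```

View pics/f.png

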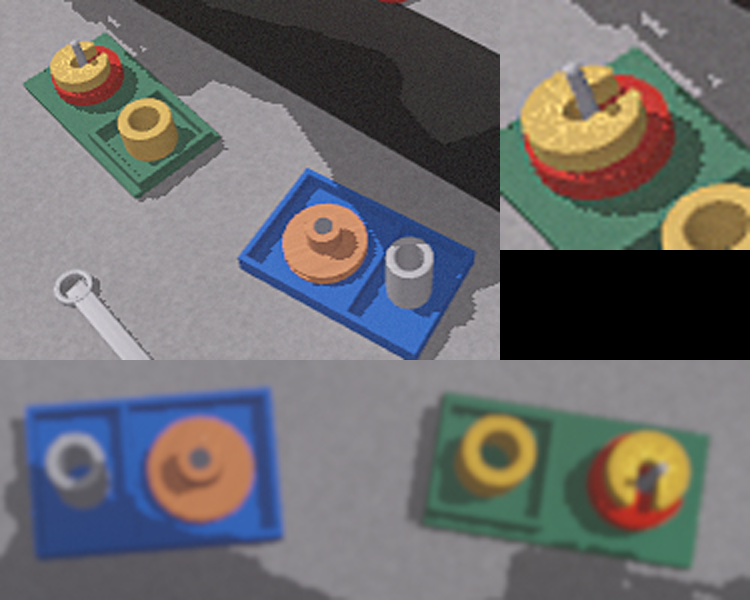

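Everything sits in its place. The brass disc's slot points toward the robot and the red one's runs along the board. The brass centre looks offset from the post, so I'll measure it.

```bash
python3 -c "
from h import *
c=load('t8'); np.set_printoptions(precision=4,suppress=True)
def fr(p,o,yaw):
    a=np.radians(yaw); v=p[:2]-o; return np.array([v[0]*np.cos(a)+v[1]*np.sin(a),-v[0]*np.sin(a)+v[1]*np.cos(a)])*1000
g=np.array([.6283,-.2035]);t=np.array([.634,.125])
q=lambda X,Y:(245+(X+.5)/3-.5,130+(Y-360+.5)/3-.5)
for n,X,Y,z,o,w in(('brass',648,470,.042,g,-9.5),('red',637,479,.028,g,-9.5),('bush',498,455,.043,g,-9.5),('imp',200,468,.017,t,5.1),('sleeve',75,463,.060,t,5.1)):
    p=px2w(c,*q(X,Y),z);print(n,p,fr(p,o,w).round(1))
im=cv2.cvtColor(c['frame'],cv2.COLOR_RGB2HSV)[130:210,440:490]
for n,lo,hi in(('y',(18,100,90),(32,255,255)),):
    m=cv2.inRange(im,lo,hi); k=cv2.findNonZero(m); (x,y),rad=cv2.minEnclosingCircle(max(cv2.findContours(m,0,1)[0],key=cv2.contourArea)); p=px2w(c,x+440,y+130,.042); print(n,x+440,y+130,rad,p,fr(p,g,-9.5))
f=240/np.tan(np.radians(c['fovy'])/2);print(f)
"
```

```text
brass [ 0.6324 -0.2037  0.042 ] [4.1 0.5]
red [ 0.6301 -0.2007  0.028 ] [1.3 3.1]
bush [ 0.6416 -0.1046  0.043 ] [-3.2 99.7]
imp [0.6383 0.0935 0.017 ] [  1.4 -31.8]
sleeve [0.6288 0.1738 0.06  ] [-0.8 49.1]
y 460.55188751220703 166.83490753173828 13.98431396484375 [ 0.6314 -0.2034  0.042 ] [3.0687 0.589 ]
444.67369361381844
```

All pieces are well inside their limits: the brass disc is within about 4 mm and the red within about 3 mm of the post, limit 10 mm. Handing in.

```bash
python3 -c "
from plant import r
print(r.close_job())"
```

```text
the job is handed in; nothing more can be done
None
```

Both service kits are made up and the job is handed in. The last move ended at 37 s on the robot's clock, against the 106 s limit.

**Blue tray** (offsets in the tray frame, from the last top picture):
- Impeller: in the square compartment at about (1, -32) mm.
- Sleeve: upright in the narrow compartment at about (-1, 49) mm.

**Green board** (offsets from the post):
- Bush: in the walled square at about (-3, 100) mm.
- Red disc: on the seat, within about 3 mm of the post.
- Brass disc: on top of the red one, within about 4 mm of the post. I placed its slot at about 90° to the red one's.

**Checks:**
- Each piece met the floor, seat or disc below at about the expected height, and wrist forces stayed around 13 N or less.
- The last pictures show every piece upright and released, with the arm clear.
- I never steered near the gauge, but I took no final picture of it.
- The two cameras differ by 1 to 2 pixels (about 2 to 4 mm), which the tolerances cover.
- Nothing failed. Two long moves ended short because a call holds only 8 rows; I corrected both before going on.

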